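# Dispense one sample disc and slide it to its mark

### The job

Push the black plunger of the disc feeder all the way down once with the fingertips and let it come back up, so that a single metal disc slides out at the foot of the magazine. Then push that disc aside over the worktop with a fingertip until it lies wholly on the round label (not the square one), and take the hand away. Do not lift the disc; the other three discs stay in the magazine, and the feeder is pressed only once; leave the tape roll, the slotted weight and the marker where they are.

Things in the scene. Friction and masses are not known exactly. Their poses are not given: they have to be found in the camera images.
- feeder: Fixed disc feeder standing on the worktop. Origin on the worktop under the centre of the upright aluminium magazine (42 x 42 mm, 58 mm high, with a slot in front). Its x axis points from the magazine to the grey housing behind it (x from 21 to 95 mm, 48 mm wide, 58 mm high; low foot flanges reach 39 mm to each side), z is up. Discs come out at the foot of the magazine in its -x direction.
- plunger_top (a point): Centre of the top of the black round plunger knob (34 mm across, 12 mm thick) above the housing, 62 mm behind the magazine's centre; 96 mm above the worktop when up. It moves straight down.
- plunger (a joint): Travel of the plunger in m: 0 up, 0.022 fully down at its hard stop. A spring pushes it up again (about 3 N at the top, 6 N at the bottom; moving the disc adds 1 to 3 N). Through a hidden crank it drives a pusher blade about twice as far under the stack: the lowest disc comes out only when the plunger goes practically all the way down, and when the plunger is back up the next disc drops down, so each full press brings out one disc.
- exit_point (a point): Point on the worktop, 43 mm in front of the magazine's centre, about where the middle of the disc lies after it has come out (a few mm more or less). It is 22 mm in front of the magazine's front face.
- disc0: Loose aluminium disc, 32 mm across, 12 mm thick, about 20 g, at first the lowest in the magazine: the one that comes out. Origin at the centre of its underside, z its axis. It slides on the bare worktop.
- disc1: Like disc0, at first the second from below; stays in the magazine (drops to the bottom). Origin at the centre of its underside.
- disc2: Like disc0, at first the third from below; stays in the magazine.
- disc3: Like disc0, at first the topmost; stays in the magazine.
- round_label: Round white paper label 84 mm across, stuck flat on the worktop to one side of the feeder's exit, left or right; origin at its centre. It has no height to catch on.
- square_label: Square white paper label 80 x 80 mm, stuck flat on the worktop on the other side; origin at its centre. Not to be used.
- tape: Loose roll of masking tape lying flat, 82 mm across, 24 mm high, origin at the centre of its underside; a bystander beside the feeder.
- weight: Loose slotted steel weight, 63 mm across, 36 mm high, origin at the centre of its underside; a bystander beside the feeder.
- marker: Loose marker pen, 135 mm long along its y axis, 20 mm high, origin at the centre of its underside; a bystander in front of the feeder's exit, on the robot's side.
There are look-alikes about, which are no part of the job. Of the things that look like the feeder, the middle-sized one is meant.

How it is judged:
On the way, in this order (a step that is already met when the one before it is completed fails the run):
1. the plunger is pressed all the way down (value of joint plunger above 0.0195 m), for 0.05 s.
2. the plunger is back up, one disc lies out in front of the magazine, and the next has dropped down (value of joint plunger below 0.003 m and x of disc0 in the frame of feeder below -0.033 m and horizontal distance between disc1 and feeder below 0.006 m and height (world z) of disc1 below 0.003 m), for 0.1 s.
At the end, for the whole second after the job is handed in: The dispensed disc lies flat and at rest on the worktop, wholly on the round label (its centre within 27 mm of the label's centre, so that it may overhang the edge by 1 mm at most); the plunger is up (within 3 mm) and the other three discs are in the magazine (centres within 6 mm of its axis) (horizontal distance between disc0 and round_label below 0.027 m and height (world z) of disc0 below 0.003 m and angle between disc0's own z axis and vertical below 0.1 rad and linear speed of disc0 below 0.01 m/s and value of joint plunger below 0.003 m and horizontal distance between each of disc1, disc2, disc3 and feeder below 0.006 m); the robot touches nothing.
It fails at once if the disc is lifted or tipped up off the worktop (more than 10 mm, or more than 0.5 rad) (height (world z) of disc0 above 0.01 m or angle between disc0's own z axis and vertical above 0.5 rad).
It fails at once if a second disc leaves the magazine (its centre more than 20 mm from the axis) or a disc is lifted out at the top (horizontal distance between any of disc1, disc2, disc3 and feeder above 0.02 m or height (world z) of disc3 above 0.046 m).
It fails at once if the tape roll, the weight or the marker is moved by more than 15 mm (distance of any of tape, weight, marker from where it was at the start of the episode above 0.015 m).
It also fails if it takes over 48 s, if anything falls off the work surface, if the arm or the gripper's body presses on something with over 40 N, if the wrist force passes 120 N, or if a joint passes its speed limit or range.

### The arm

A 6-joint arm with a two-finger parallel gripper is mounted at the origin on a cart in front of the work surface, level with it; the furniture and walls round the work are solid. World frame = base frame: x ahead of the robot, y to its left, z up, the work surface at z = 0. Lengths are in m, angles in rad, forces in N, time in s.
With the tool pointing down it reaches from about 0.375 to 0.825 m from the base axis. Payload 5.5 kg.
Tool frame: the origin (TCP) lies midway between the tips of the shut fingers; the grasp point (between the pads) lies 19 mm behind it (tcp_to_grasp is the distance from the TCP to the grasp point, in m); x points along the fingers, z is the direction in which the jaws open and shut, and the axes are right-handed (so a half turn about x gives the same grasp; the last joint's range is limited). The gripper opens to 85 mm and grips with 20 to 120 N. Pads are 22 mm wide; open, the fingers measure 114 mm over their backs; the gripper's body (76 mm by 85 mm) begins 54 mm behind the grasp point. The pads swing forward as they close: fully open they stand 13 mm farther back than shut.
Start: joints at [-1.192, 0.314, -0.047, 1.21, 0, 1.571], TCP at [0.222, -0.557, 0.231] pointing down, gripper open.
Joint ranges: [-2.67, 2.67], [-0.69, 1.73], [-1.03, 1.25], [-2.08, 2.16], [-1.42, 1.45], [-3.14, 3.14]. Speed limits (rad/s): [2.39, 2.39, 3.01, 3.14, 3.14, 3.14].

### API

Orientations are given as a unit quaternion [x, y, z, w].
In Python, from bench import read_state, get_image, hand_in, tcp_to_grasp gives the robot as it stands.
- The arm moves only by the tool servo_tool, never from a script. Its argument "moves" is a list of rows, each a list of 4 numbers: the shift along the tool's x, y, z normalised to -1 to 1, where 1 is 10 cm, then the turn about the tool's x normalised to -1 to 1, where 1 is 30 degrees. A call has exactly 8 rows; each row shifts and turns the pose as measured when the row begins, along the tool's axes as they then stand; what a row does not reach is not made up. A row lasts 1/10 s, in which the tool goes at most 50 mm and 8.59 degrees, less where a joint would pass 70% of its speed; a pose out of reach is approached as far as the arm can. A call with a number of a shift or a turn outside -1 to 1 is refused whole. A call with a gripper value outside its range is refused whole. "fingers" is the finger opening in mm, from 0 to 85.4, set as the call begins (left out, the last holds). The fingers move at their own pace and stop on an object; "force" is the grip in N (left out, the last holds). Time passes only in rows, so rows that do not move let the fingers close, or fill a call up. It gives the time, the measured TCP pose, the force and the opening at its end, in the units of the state.
- read_state(): the state, without advancing time (a new reading comes with each control period).
- get_image(name): name is "scene" or "top" or "wrist"; returns a dict with "img" (384x512x3 uint8, red, green, blue), "range_z" (384x512 float32, m along the optical axis (not along the pixel's ray), 0 where there is no reading), "mtx" (3x3 intrinsics, pixels), "xyz" and "rotation" of the camera in the world; the wrist camera has in their place "mount" (4x4, takes a point from camera to tool coordinates, whose origin is the TCP and whose axes are the tool frame's). Camera axes: x right, y down, z forward; pixel columns grow to the right and rows downward; lengths in m; the calibration is good to about 2 mm. A picture is of the moment at which its call begins: read the wrist's pose just before it.
- hand_in(): hands the job in, once; it reports no verdict.
The state is a dict: "time_s": time; "q": joint angles; "qvel": joint speeds; "joint_torque": joint torques, N m; "tcp_pos": TCP position; "orientation": TCP orientation; "force": force on the tool from outside, world axes, zero at the start; "ft_torque": the same for the moment, N m; "opening": finger opening in m.
Only numpy, scipy, OpenCV 4.12 (cv2) and the standard library are available. Lean on these libraries where they do the work, as an engineer would, in place of code of your own. Each camera call takes 0.05 s, during which the arm holds its last target. There are 200 camera calls.

## Working session

There is one attempt and no reset: what is moved stays moved. The work goes in short steps, Python scripts to look and compute and a tool call to move; the robot and the scene stay as the last step left them, time stands still between calls to the robot, and variables do not carry over. Pictures are saved under pics/ and viewed, and the job is handed in when it is done.

Besides the shell and the picture viewer there is one more tool, called by a JSON object that holds its "api" and its "payload". servo_tool: Moves the arm, as the interface text tells. Scaled input: -1 to 1 covers 10 cm each way for a shift and 30 degrees each way for a turn. Its arguments: {"type":"object","properties":{"moves":{"type":"array","items":{"type":"array","items":{"type":"number"}}},"fingers":{"type":"number"},"force":{"type":"number"}},"required":["moves"]}

```bash
ls; mkdir -p pics; cat > h.py <<'E'
import numpy as np, cv2
from bench import read_state,get_image,hand_in,tcp_to_grasp
from scipy.spatial.transform import Rotation as R
E
python3 - <<'E'
from h import *
import pickle
print(read_state()); print(tcp_to_grasp)
for n in ['scene','top','wrist']:
    d=get_image(n); pickle.dump(d,open(f'{n}0.pkl','wb'))
    cv2.imwrite(f'pics/{n}0.png',cv2.resize(d['img'][:,:,::-1],(768,576)))
    print(n,d['mtx'],d.get('xyz'),d.get('rotation'),d.get('mount'))
E
```

```text
pics
{'time_s': 0.0, 'q': array([-1.19198074e+00,  3.14216909e-01, -4.81007287e-02,  1.21020692e+00,
       -3.55512016e-05,  1.57081897e+00]), 'qvel': array([ 5.73089108e-04, -1.07552759e-03, -5.74133580e-05,  1.34170293e-04,
       -1.99896926e-03,  3.64198434e-04]), 'joint_torque': array([-7.03271689e-04, -5.39597118e+01,  3.39743400e+01,  1.92154746e-02,
       -2.55541936e-04, -1.08495084e-05]), 'tcp_pos': array([ 0.22166151, -0.55691429,  0.23043055]), 'orientation': array([ 0.39725834,  0.58570464, -0.39659319,  0.58467917]), 'force': array([ 0.31372041, -0.25483816, -0.59572556]), 'ft_torque': array([-0.03840048,  0.0437983 ,  0.00204022]), 'opening': 0.08543533033727871}
0.0187
scene [[453.50332648   0.         257.19296885]
 [  0.         453.50332648 189.38466725]
 [  0.           0.           1.        ]] [ 0.29613604 -0.48317461  0.68759131] [ 0.9052627  -0.21715413  0.08754894 -0.35451194] None
top [[402.0137331    0.         254.60583428]
 [  0.         402.0137331  194.62888218]
 [  0.           0.           1.        ]] [0.431443   0.03947008 0.99220629] [ 0.71190604 -0.69848848  0.05693795 -0.04540605] None
wrist [[269.19946596   0.         254.74467597]
 [  0.         269.19946596 190.91660008]
 [  0.           0.           1.        ]] None None [[ 6.88540335e-04 -2.95172192e-01  9.55443825e-01 -1.42503945e-01]
 [ 1.48051136e-03 -9.55442704e-01 -2.95172912e-01  7.56197534e-02]
 [ 9.99998667e-01  1.61778390e-03 -2.20855055e-04 -6.21257007e-05]
 [ 0.00000000e+00  0.00000000e+00  0.00000000e+00  1.00000000e+00]]
```

View pics/scene0.png

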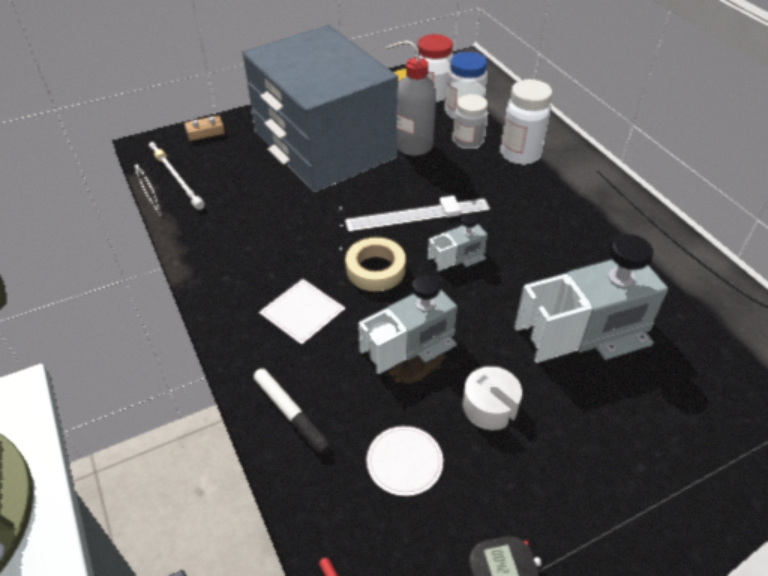

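View pics/top0.png

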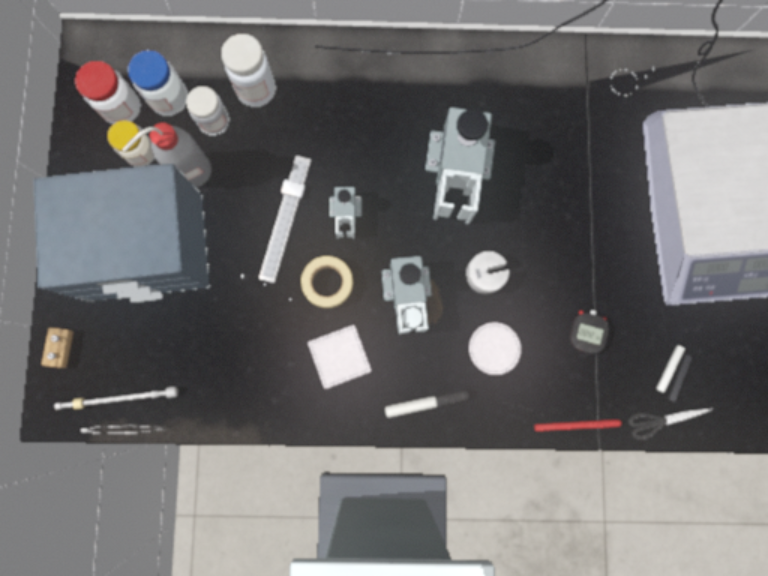

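View pics/wrist0.png

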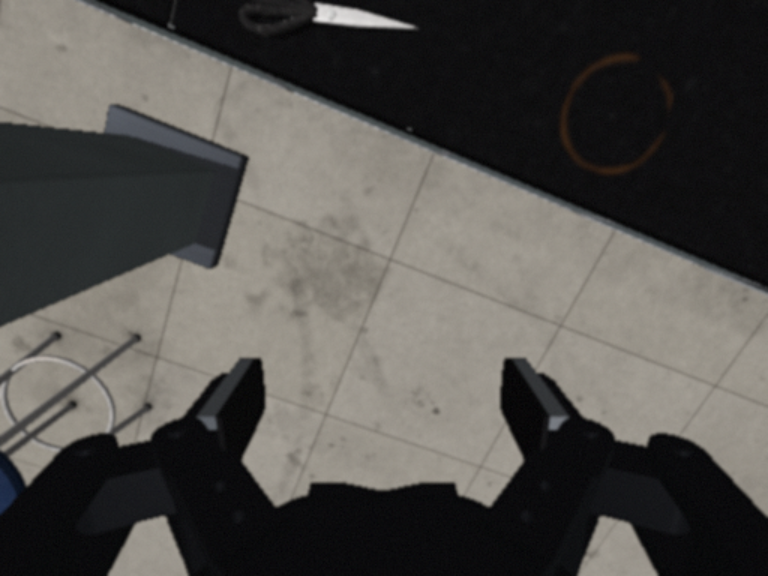

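The scene shows three feeder look-alikes (top picture at 768 px): large at (465,165), middle at (408,293) and small at (345,210). By the description I choose the middle one. The round label is at (495,348), the square one at (340,356), tape at (327,282), weight at (487,272) and marker at (427,404). Next is a close crop to check.

```bash
cat >> h.py <<'E'
import pickle
def unproj(d,u,v,z):
    "pixel (u,v) -> world on plane height z"
    r=R.from_quat(d['rotation']).as_matrix(); k=d['mtx']
    ray=r@np.array([(u-k[0,2])/k[0,0],(v-k[1,2])/k[1,1],1]); c=np.array(d['xyz'])
    return c+ray*(z-c[2])/ray[2]
def cloud(d):
    r=R.from_quat(d['rotation']).as_matrix(); k=d['mtx']
    v,u=np.mgrid[:384,:512]; z=d['range_z']
    p=np.stack([(u-k[0,2])/k[0,0]*z,(v-k[1,2])/k[1,1]*z,z],-1)
    return p@r.T+np.array(d['xyz'])
def proj(d,p):
    r=R.from_quat(d['rotation']).as_matrix(); q=(np.atleast_2d(p)-d['xyz'])@r
    k=d['mtx']; return np.stack([q[:,0]/q[:,2]*k[0,0]+k[0,2],q[:,1]/q[:,2]*k[1,1]+k[1,2]],-1)
E
python3 - <<'E'
from h import *
d=pickle.load(open('top0.pkl','rb'))
c=cloud(d)
for n,(u,v) in dict(knob=(410,273),mag=(412,317),round=(495,348),square=(340,356),tape=(312,290),weight=(487,278),marker=(410,407),big=(472,125),bigend=(466,140),bare=(440,370)).items():
    print(n,c[int(v/1.5),int(u/1.5)].round(4),d['img'][int(v/1.5),int(u/1.5)])
im=d['img'][150:290,190:370,::-1]
cv2.imwrite('pics/crop0.png',cv2.resize(im,(720,560),interpolation=cv2.INTER_CUBIC))
s=pickle.load(open('scene0.pkl','rb'))
cv2.imwrite('pics/crop1.png',cv2.resize(s['img'][170:270,220:350,::-1],(780,600),interpolation=cv2.INTER_CUBIC))
# round label blob
for n,p in [('top',d),('scene',s)]:
  g=(p['img'].min(2)>170).astype(np.uint8)
  nn,l,st,ce=cv2.connectedComponentsWithStats(g)
  for i in range(1,nn):
    if st[i,4]>150: print(n,st[i],ce[i],unproj(p,*ce[i],0).round(4))
E
```

```text
knob [ 0.5923 -0.0152  0.095 ] [73 73 76]
mag [ 0.5313 -0.0213  0.0472] [241 247 249]
round [ 0.4867 -0.1628  0.0026] [242 236 238]
square [0.4697 0.0926 0.0053] [242 236 238]
tape [0.5745 0.1382 0.024 ] [200 183 151]
weight [ 0.5979 -0.1422  0.037 ] [232 231 230]
marker [ 0.3905 -0.0224  0.0171] [248 246 241]
big [ 0.8132 -0.1026  0.1353] [57 57 62]
bigend [ 0.8088 -0.1008  0.0888] [152 151 156]
bare [ 0.451  -0.0722 -0.0023] [70 68 70]
top [  40    9  330   11 1006] [203.42246521  14.06163022] [1.0594 0.1694 0.    ]
top [372  18 105   6 309] [424.44012945  20.00970874] [ 1.0593 -0.423   0.    ]
top [148  23  30  33 673] [161.21693908  38.00742942] [0.9881 0.2778 0.    ]
top [ 91  48  28  19 201] [109.10945274  59.85572139] [0.9234 0.4098 0.    ]
top [ 58  52  27  21 191] [74.36649215 65.40314136] [0.9057 0.4983 0.    ]
top [124  58  21  21 324] [133.92283951  67.25925926] [0.9047 0.3443 0.    ]
top [ 441   69   71  133 6377] [479.22330249 120.1030265 ] [ 0.7832 -0.5538 -0.    ]
top [429  83  16 117 337] [436.12166172 139.75074184] [ 0.7281 -0.4387  0.    ]
top [173 104  34  84 895]
[... 2006 characters left out ...]
9.2911084 ] [ 0.6243 -0.1282  0.    ]
scene [170 246  30  33 343] [184.14285714 261.81341108] [ 0.3909 -0.0159  0.    ]
scene [ 62 271  85  42 973] [103.08735868 291.41109969] [ 0.2461 -0.0097  0.    ]
scene [  65  282  122  102 8333] [124.14568583 340.07212288] [ 0.2541 -0.111   0.    ]
scene [ 245  284   50   46 1819] [269.38042881 306.8840022 ] [ 0.4856 -0.164   0.    ]
scene [ 47 304  15  16 156] [ 54.         311.28846154] [ 0.1647 -0.0099  0.    ]
scene [ 50 317  21  37 280] [ 60.17142857 330.86785714] [ 0.1672 -0.0495  0.    ]
scene [486 362  26  22 305] [502.60327869 375.87540984] [ 0.744 -0.423  0.   ]
scene [324 364  21  20 166] [334.         375.01807229] [ 0.5191 -0.3071  0.    ]
```

View pics/crop0.png

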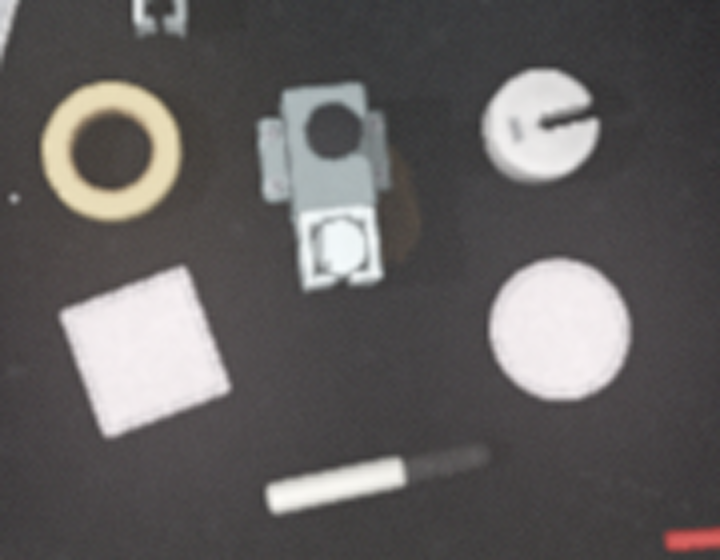

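View pics/crop1.png

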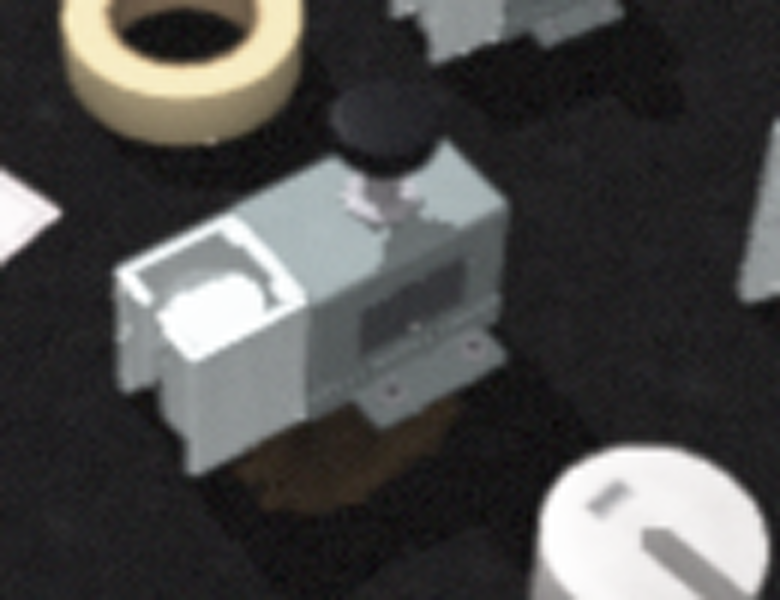

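The crops confirm it: the middle feeder has its black knob at crop (333,130), the magazine square runs (298,211), (376,206), (383,282), (303,290) with discs inside, and the round label's centre is at (560,329).

```bash
python3 - <<'E'
from h import *
d=pickle.load(open('top0.pkl','rb')); s=pickle.load(open('scene0.pkl','rb'))
f=lambda u,v,z:unproj(d,190+(u+.5)/4-.5,150+(v+.5)/4-.5,z)
g=lambda u,v,z:unproj(s,220+(u+.5)/6-.5,170+(v+.5)/6-.5,z)
K=f(333,130,.096)
cs=np.array([f(*p,.058) for p in [(298,211),(376,206),(383,282),(303,290)]])
print('knob',K.round(4),g(384,122,.096).round(4)); print(cs.round(4),cs.mean(0).round(4))
gs=np.array([g(*p,.058) for p in [(117,270),(235,218),(305,300),(192,357)]]);print('scene',gs.round(4),gs.mean(0).round(4))
M=cs.mean(0); v=(K-M)[:2]; print('dist',np.linalg.norm(v),'yaw deg',np.degrees(np.arctan2(v[1],v[0])))
e=(cs[0]-cs[3]+cs[1]-cs[2])[:2]; print('yaw edges',np.degrees(np.arctan2(e[1],e[0])))
hs=[f(*p,.058) for p in [(283,90),(365,84)]]; print('housing back',np.array(hs).round(4))
print('label',f(560,329,0).round(4))
# marker
print('marker ends',f(270,500,.01).round(3),f(488,453,.01).round(3))
st=read_state(); r=R.from_quat(st['orientation']).as_matrix(); print(r.round(3))
# depth based knob
c=cloud(d); m=(c[...,2]>.085)&(c[...,2]<.105)&(abs(c[...,0]-.59)<.05)&(abs(c[...,1]+.015)<.05)
p=c[m]; print('knob cloud',len(p),((p.max(0)+p.min(0))/2).round(4),p.mean(0).round(4))
c=cloud(s); m=(c[...,2]>.085)&(c[...,2]<.105)&(abs(c[...,0]-.59)<.05)&(abs(c[...,1]+.015)<.05)
p=c[m]; print('knob cloud',len(p),((p.max(0)+p.min(0))/2).round(4),p.mean(0).round(4))
E
```

```text
knob [ 0.5918 -0.0149  0.096 ] [ 0.5895 -0.0184  0.096 ]
[[ 0.55    0.0028  0.058 ]
 [ 0.5539 -0.0429  0.058 ]
 [ 0.5093 -0.0474  0.058 ]
 [ 0.5038 -0.0008  0.058 ]] [ 0.5292 -0.0221  0.058 ]
scene [[ 0.5072 -0.0051  0.058 ]
 [ 0.5482 -0.0028  0.058 ]
 [ 0.552  -0.0408  0.058 ]
 [ 0.5125 -0.0447  0.058 ]] [ 0.53   -0.0234  0.058 ]
dist 0.06297430693974834 yaw deg 6.5513635907060435
yaw edges 5.024285929447343
housing back [[ 0.622   0.0127  0.058 ]
 [ 0.6267 -0.0359  0.058 ]]
label [ 0.4872 -0.1624  0.    ]
marker ends [0.381 0.015 0.01 ] [ 0.411 -0.116  0.01 ]
[[-0.     0.929  0.37 ]
 [ 0.001  0.37  -0.929]
 [-1.    -0.    -0.001]]
knob cloud 174 [ 0.5922 -0.0151  0.0946] [ 0.5915 -0.0145  0.0968]
knob cloud 258 [ 0.5911 -0.018   0.0921] [ 0.5896 -0.02    0.0946]
```

{"api": "servo_tool", "payload": {"moves": [[0,0,0,0.28],[0,0,0,0.28],[0,0,0,0.15],[0,0.3,-0.4,0],[0,0.3,-0.4,0],[0,0.3,-0.4,0],[0,0.3,-0.4,0],[0,0.3,-0.4,0]], "fingers": 0, "force": 60}}

```text
time_s: 0.95
tcp_pos: [0.372, -0.3591, 0.2273]
orientation: [0.505, 0.496, -0.505, 0.493]
force: [0.9, 0.2, 0.0]
opening: -0.0001
```

```bash
cat >> h.py <<'E'
def st():
    s=read_state(); r=R.from_quat(s['orientation']).as_matrix()
    print('t',s['time_s'],'tcp',s['tcp_pos'].round(4),'q',s['q'].round(3),'F',s['force'].round(2),'op',round(s['opening'],4)); print(r.round(3).tolist()); return s,r
def togo(p):
    s,r=st(); print('need tool units',((r.T@(np.array(p)-s['tcp_pos']))/0.1).round(4))
E
python3 -c "
from h import *
togo([.591,-.0165,.12])"
```

```text
t 0.95 tcp [ 0.372  -0.3591  0.2273] q [-0.768  0.164 -0.248  1.163  0.     2.395] F [0.93 0.17 0.01] op -0.0001
[[-0.003, 1.0, -0.021], [0.004, -0.021, -1.0], [-1.0, -0.003, -0.004]]
need tool units [ 1.0784  2.1204 -3.4673]
```

q6 would reach its limit with the jaw axis along −y, so I'll turn the other way to +y.

{"api": "servo_tool", "payload": {"moves": [[0,0,0,-0.28],[0,0,0,-0.28],[0,0,0,-0.28],[0,0,0,-0.28],[0,0,0,-0.28],[0,0,0,-0.28],[0,0,0,-0.28],[0,0,0,-0.28]]}}

```text
time_s: 1.75
tcp_pos: [0.3757, -0.3504, 0.2255]
orientation: [0.139, 0.696, -0.134, 0.692]
force: [0.6, -1.0, 0.4]
opening: 0.0002
```

{"api": "servo_tool", "payload": {"moves": [[0,0,0,-0.28],[0,0,0,-0.28],[0,0,0,-0.28],[0,0,0,-0.28],[0,0,0,-0.28],[0,0,0,-0.28],[0,0,0,-0.28],[0,0,0,-0.28]]}}

```text
time_s: 2.55
tcp_pos: [0.3742, -0.3489, 0.2232]
orientation: [-0.274, 0.651, 0.284, 0.649]
force: [-0.7, 0.3, -0.2]
opening: 0.0002
```

```bash
python3 -c "
from h import *
togo([.591,-.0165,.12])"
```

```text
t 2.55 tcp [ 0.3742 -0.3489  0.2232] q [-0.752  0.164 -0.258  1.163  0.002  0.008] F [-0.72  0.32 -0.19] op 0.0002
[[-0.009, -0.725, 0.689], [0.011, 0.689, 0.725], [-1.0, 0.014, 0.002]]
need tool units [1.0515 0.7038 3.9006]
```

{"api": "servo_tool", "payload": {"moves": [[0,0,0,-0.28],[0,0,0,-0.28],[0,0,0,-0.28],[0,0,0,-0.28],[0,0,0,-0.28],[0,0,0,-0.06],[0,0,0,0],[0,0,0,0]]}}

```text
time_s: 3.35
tcp_pos: [0.3728, -0.3476, 0.2211]
orientation: [-0.5, 0.493, 0.513, 0.494]
force: [0.1, 0.2, 0.3]
opening: 0.0003
```

{"api": "servo_tool", "payload": {"moves": [[0,-0.24,0.4,0],[0,-0.24,0.4,0],[0,-0.24,0.4,0],[0,-0.24,0.4,0],[0,-0.24,0.4,0],[0,-0.24,0.4,0],[0,-0.24,0.4,0],[0,0,0,0]]}}

```text
time_s: 4.15
tcp_pos: [0.5417, -0.0563, 0.2227]
orientation: [-0.497, 0.497, 0.508, 0.499]
force: [-0.7, -0.7, 0.1]
opening: 0.0
```

```bash
python3 -c "
from h import *
togo([.591,-.0165,.12])
d=get_image('scene');cv2.imwrite('pics/s1.png',cv2.resize(d['img'][:,:,::-1],(768,576)))
d=get_image('wrist');cv2.imwrite('pics/w1.png',cv2.resize(d['img'][:,:,::-1],(768,576)))"
```

```text
t 4.15 tcp [ 0.5417 -0.0563  0.2227] q [-0.111  0.222 -0.187  1.172  0.012 -0.12 ] F [-0.71 -0.69  0.14] op 0.0
[[-0.009, -1.0, -0.009], [0.013, -0.009, 1.0], [-1.0, 0.009, 0.014]]
need tool units [ 1.0276 -0.5066  0.3794]
```

View pics/s1.png

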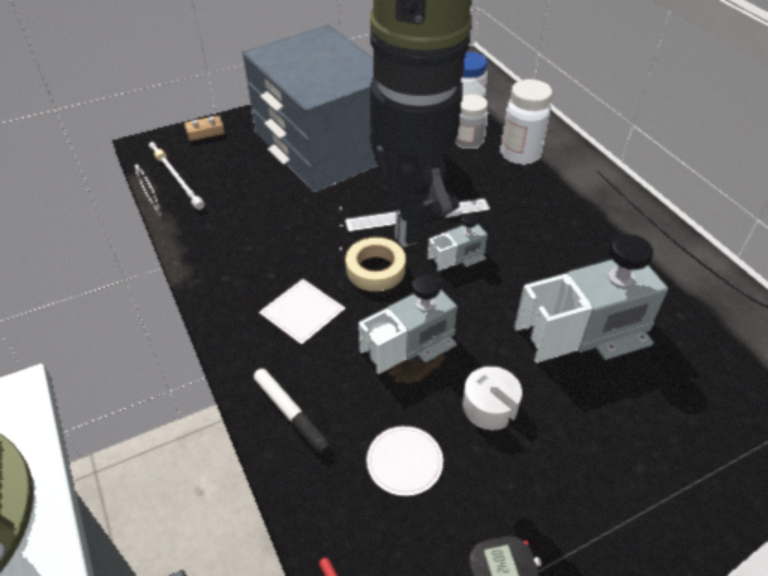

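View pics/w1.png

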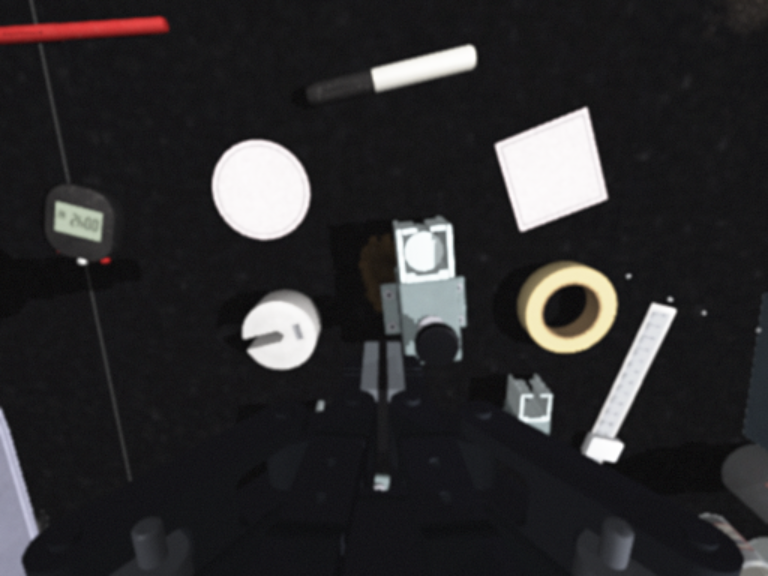

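The wrist view shows the shut fingertips at (384,345), the knob at (437,343), the magazine at (424,250), the round label at (261,190) and the marker above.

```bash
cat >> h.py <<'E'
def wcam(d,s):
    "give wrist image world pose"
    r=R.from_quat(s['orientation']).as_matrix(); T=np.eye(4);T[:3,:3]=r;T[:3,3]=s['tcp_pos']
    W=T@np.array(d['mount']); d=dict(d); d['xyz']=W[:3,3]; d['rotation']=R.from_matrix(W[:3,:3]).as_quat(); return d
E
python3 -c "
from h import *
s=read_state();d=wcam(get_image('wrist'),s);pickle.dump(d,open('w1.pkl','wb'))
for n,u,v,z in [('knob',437,343,.096),('label',261,190,0),('tl',394,223,.058),('tr',451,221,.058),('bl',399,282,.058),('br',455,276,.058),('disc',424,251,.048)]:
    print(n,unproj(d,(u+.5)/1.5-.5,(v+.5)/1.5-.5,z).round(4))
cv2.imwrite('pics/w2.png',cv2.resize(d['img'][130:260,220:340,::-1],(720,780),interpolation=cv2.INTER_CUBIC)[:600])
"
```

```text
knob [ 0.5884 -0.0177  0.096 ]
label [ 0.486  -0.1639  0.    ]
tl [ 0.5066 -0.0488  0.058 ]
tr [ 0.5048 -0.0055  0.058 ]
bl [ 0.5531 -0.0441  0.058 ]
br [5.48e-01 1.00e-04 5.80e-02]
disc [ 0.5301 -0.024   0.048 ]
```

View pics/w2.png

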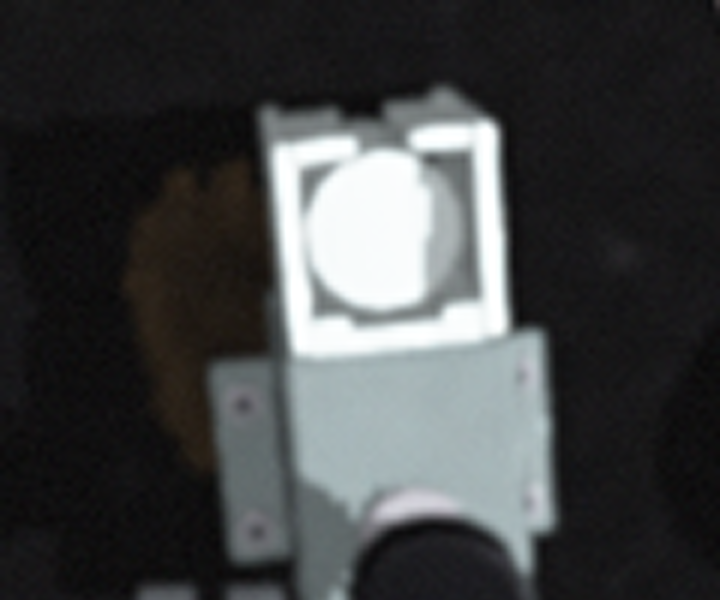

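{"api": "servo_tool", "payload": {"moves": [[0,-0.25,0.19,0],[0,-0.247,0.182,0],[0.25,0,0,0],[0.25,0,0,0],[0.25,0,0,0],[0.2,0,0,0],[0.1,0,0,0],[0,0,0,0]]}}

```text
time_s: 5.1
tcp_pos: [0.5847, -0.0361, 0.1156]
orientation: [-0.491, 0.505, 0.5, 0.504]
force: [-0.5, 0.8, 0.2]
opening: 0.0003
```

```bash
python3 -c "
from h import *
togo([.590,-.0172,.10])
d=get_image('scene');cv2.imwrite('pics/s2.png',cv2.resize(d['img'][150:270,210:370,::-1],(800,600)))
d=get_image('wrist');cv2.imwrite('pics/w3.png',cv2.resize(d['img'][:,:,::-1],(768,576)))"
```

```text
t 5.1 tcp [ 0.5847 -0.0361  0.1156] q [-0.066  0.366 -0.245  0.971  0.007 -0.047] F [-0.49  0.82  0.22] op 0.0003
[[-0.011, -1.0, 0.018], [0.008, 0.018, 1.0], [-1.0, 0.011, 0.008]]
need tool units [ 0.1574 -0.0513  0.189 ]
```

View pics/s2.png

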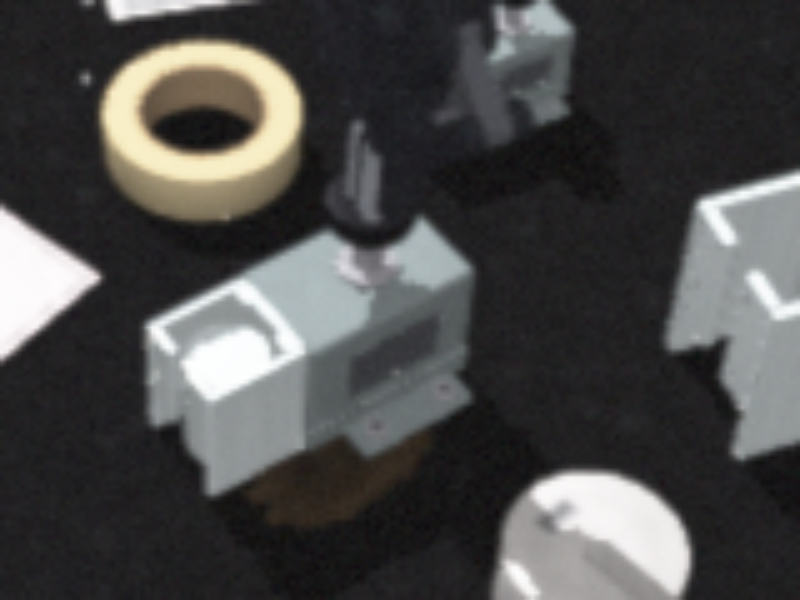

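View pics/w3.png

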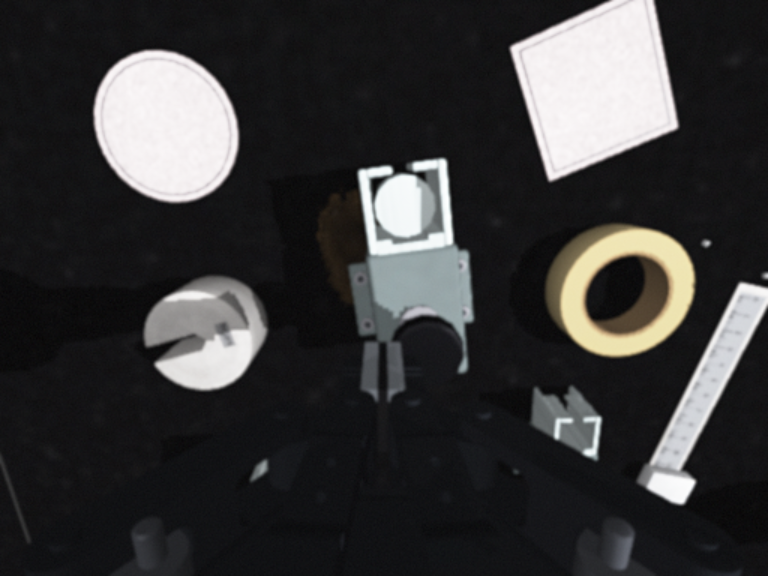

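{"api": "servo_tool", "payload": {"moves": [[0,-0.025,0.1,0],[0,-0.026,0.089,0],[0,0,0,0],[0,0,0,0],[0.1,0,0,0],[0,0,0,0],[0,0,0,0],[0,0,0,0]]}}

```text
time_s: 6.0
tcp_pos: [0.5947, -0.015, 0.1107]
orientation: [-0.493, 0.503, 0.498, 0.506]
force: [0.5, -0.8, -0.2]
opening: 0.0001
```

```bash
python3 -c "
from h import *
togo([.590,-.0172,.10])
d=wcam(get_image('wrist'),read_state());cv2.imwrite('pics/w4.png',cv2.resize(d['img'][90:290,160:400,::-1],(720,600)))
d=get_image('scene');cv2.imwrite('pics/s4.png',cv2.resize(d['img'][150:270,210:370,::-1],(800,600)))"
```

```text
t 6.0 tcp [ 0.5947 -0.015   0.1107] q [-0.029  0.379 -0.24   0.955  0.008 -0.012] F [ 0.46 -0.79 -0.23] op 0.0001
[[-0.002, -1.0, 0.017], [0.008, 0.017, 1.0], [-1.0, 0.002, 0.008]]
need tool units [ 0.1069  0.0466 -0.0241]
```

View pics/w4.png

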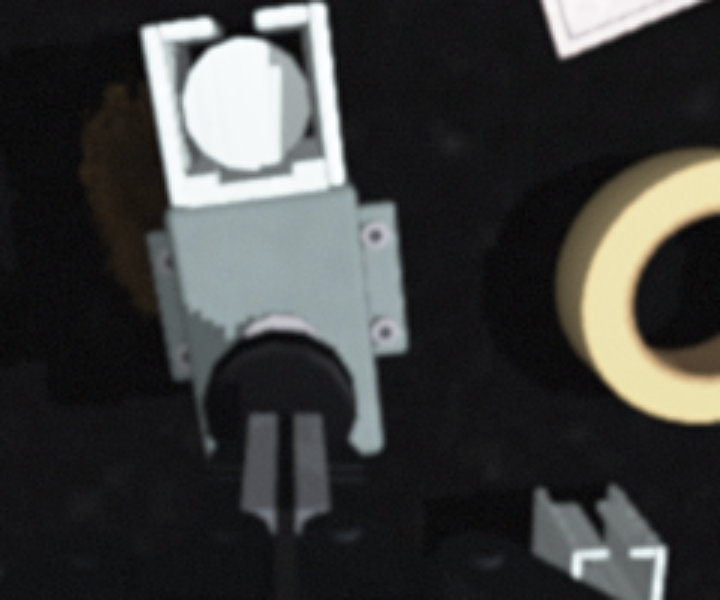

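View pics/s4.png

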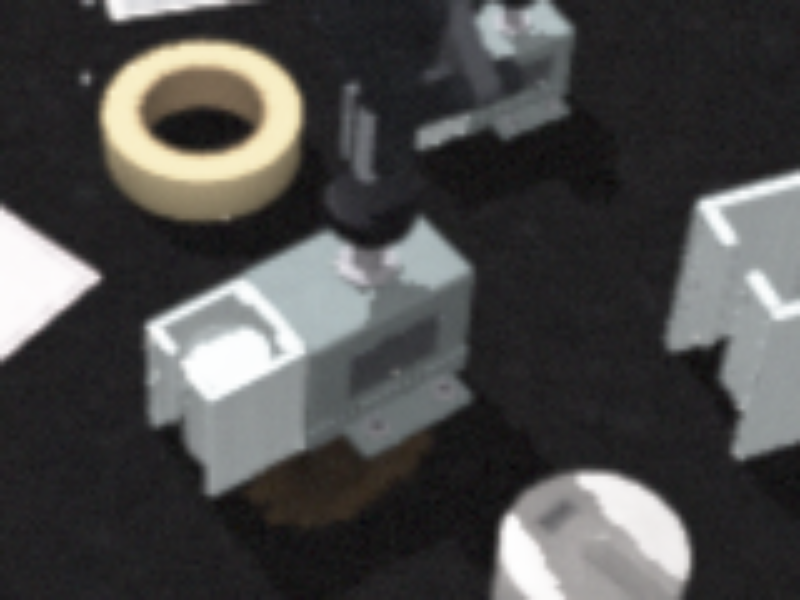

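{"api": "servo_tool", "payload": {"moves": [[0,0.06,-0.02,0],[0,0,0,0],[0.06,0,0,0],[0.06,0,0,0],[0.06,0,0,0],[0.06,0,0,0],[0.05,0,0,0],[0.05,0,0,0]]}}

```text
time_s: 6.9
tcp_pos: [0.5892, -0.0174, 0.0767]
orientation: [-0.494, 0.502, 0.497, 0.507]
force: [-1.5, 0.9, 6.7]
opening: -0.0001
```

{"api": "servo_tool", "payload": {"moves": [[0.04,0,0,0],[0.04,0,0,0],[0.04,0,0,0],[0.04,0,0,0],[0.04,0,0,0],[0.04,0,0,0],[0.04,0,0,0],[0.04,0,0,0]]}}

```text
time_s: 7.7
tcp_pos: [0.5895, -0.0174, 0.0737]
orientation: [-0.497, 0.5, 0.494, 0.509]
force: [-13.7, -0.4, 37.6]
opening: 0.0
```

```bash
python3 -c "
from h import *
st()
d=get_image('wrist');cv2.imwrite('pics/w5.png',cv2.resize(d['img'][30:290,120:440,::-1],(738,600)))
d=get_image('scene');cv2.imwrite('pics/s5.png',cv2.resize(d['img'][150:270,210:370,::-1],(800,600)))"
```

```text
t 7.7 tcp [ 0.5895 -0.0174  0.0737] q [-0.033  0.392 -0.314  0.852  0.006 -0.015] F [-13.66  -0.44  37.56] op 0.0
[[0.013, -1.0, 0.018], [0.006, 0.018, 1.0], [-1.0, -0.013, 0.006]]
```

View pics/w5.png

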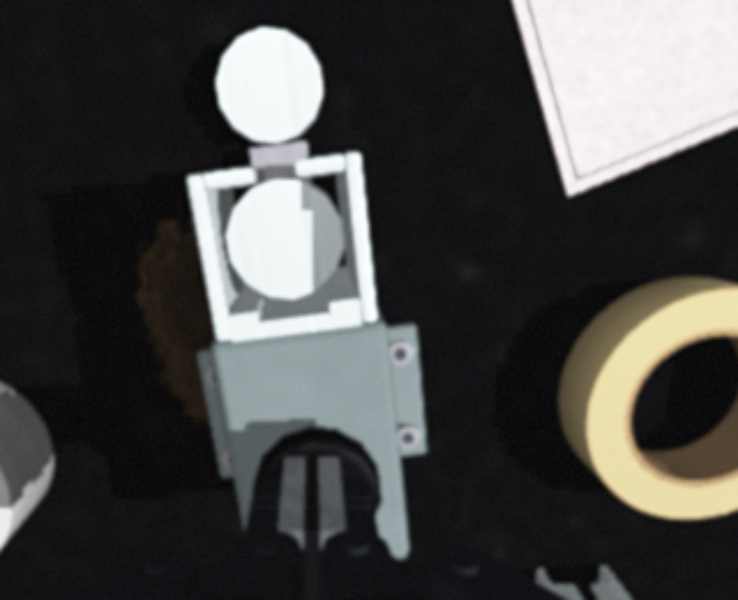

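View pics/s5.png

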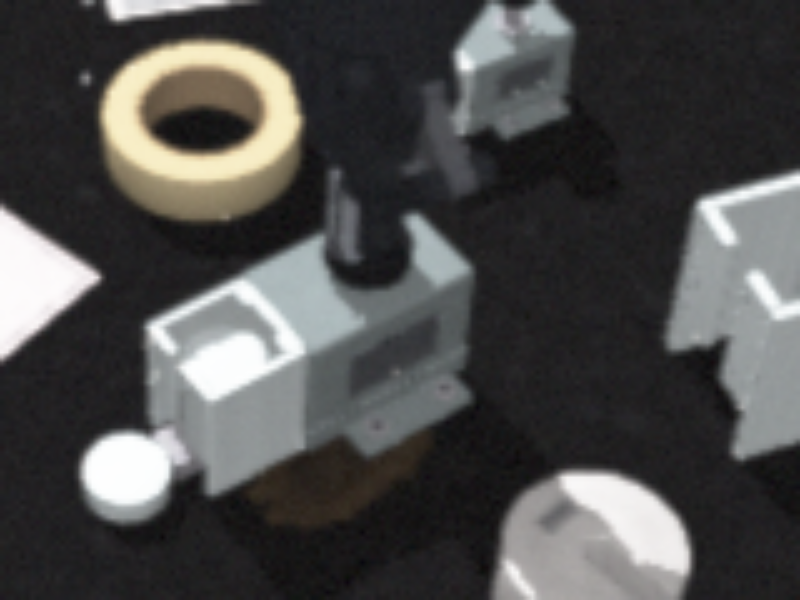

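The disc is out and the blade is extended. Now I raise the hand.

{"api": "servo_tool", "payload": {"moves": [[-0.1,0,0,0],[-0.1,0,0,0],[-0.15,0,0,0],[-0.2,0,0,0],[-0.2,0,0,0],[-0.2,0,0,0],[-0.2,0,0,0],[0,0,0,0]]}}

```text
time_s: 8.6
tcp_pos: [0.5874, -0.0178, 0.1911]
orientation: [-0.497, 0.5, 0.494, 0.509]
force: [0.6, -0.9, 0.8]
opening: 0.0004
```

```bash
python3 -c "
from h import *
s,_=st()
d=wcam(get_image('wrist'),s);pickle.dump(d,open('w6.pkl','wb'));cv2.imwrite('pics/w6.png',cv2.resize(d['img'][0:290,60:440,::-1],(786,600)))
d=get_image('top');pickle.dump(d,open('t6.pkl','wb'));cv2.imwrite('pics/t6.png',cv2.resize(d['img'][150:290,190:370,::-1],(720,560)))
d=get_image('scene');pickle.dump(d,open('s6.pkl','wb'));cv2.imwrite('pics/s6.png',cv2.resize(d['img'][150:270,210:370,::-1],(800,600)))"
```

```text
t 8.6 tcp [ 0.5874 -0.0178  0.1911] q [-0.034  0.299 -0.159  1.102  0.007 -0.016] F [ 0.59 -0.92  0.78] op 0.0004
[[0.011, -1.0, 0.017], [0.006, 0.017, 1.0], [-1.0, -0.011, 0.006]]
```

View pics/w6.png

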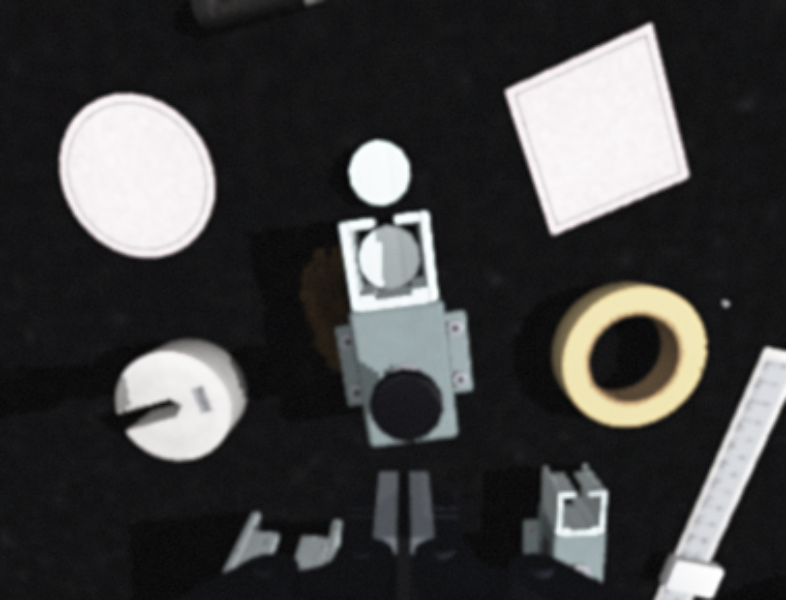

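View pics/t6.png

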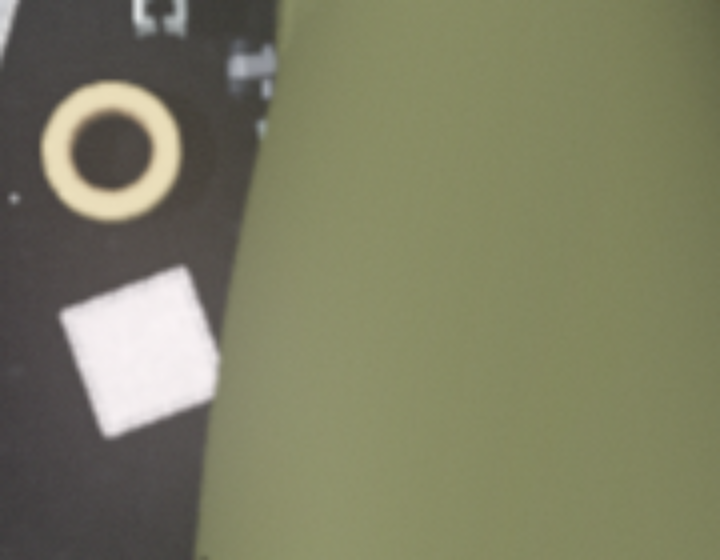

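View pics/s6.png

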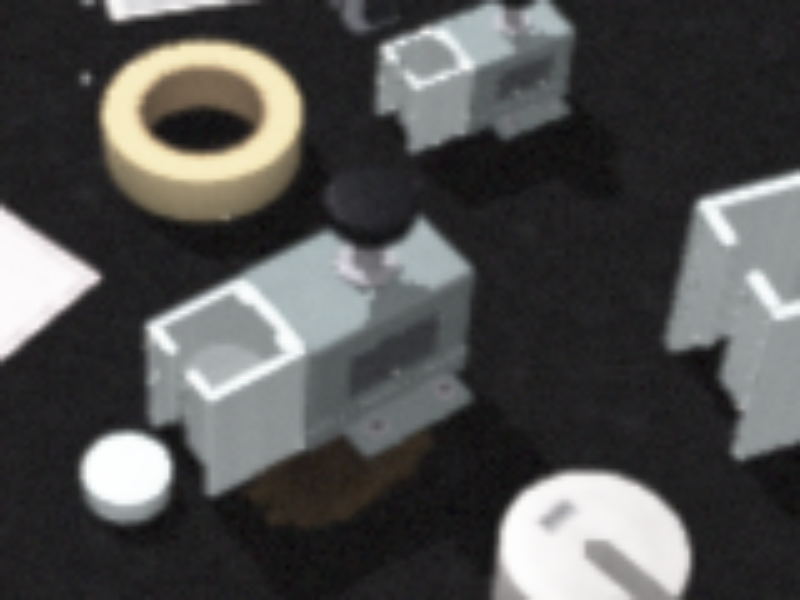

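The plunger is back up, the stack has dropped one disc, and the disc lies out at crop (380,172), with the label at (137,175).

```bash
python3 -c "
from h import *
w=pickle.load(open('w6.pkl','rb'));s=pickle.load(open('s6.pkl','rb'))
k=786/380;f=lambda u,v,z:unproj(w,60+(u+.5)/k-.5,(v+.5)/k-.5,z).round(4)
print('disc',f(380,172,.012),'label',f(137,175,0),'knob',f(406,404,.096))
print('disc sc',unproj(s,210+(126.5)/5-.5,150+(465.5)/5-.5,.012).round(4))
c=cloud(s);m=(c[...,2]>.006)&(c[...,2]<.02)&(abs(c[...,0]-.485)<.025)&(abs(c[...,1]+.027)<.03);print(c[m].mean(0),c[m].min(0),c[m].max(0))
togo([.487,.025,.10])
"
```

```text
disc [ 0.4876 -0.0271  0.012 ] label [ 0.4862 -0.1624  0.    ] knob [ 0.5908 -0.0156  0.096 ]
disc sc [ 0.4869 -0.0267  0.012 ]
[ 0.48690367 -0.02949325  0.0116906 ] [ 0.47120745 -0.04477906  0.0060712 ] [ 0.50999908 -0.00534912  0.01947564]
t 8.75 tcp [ 0.5852 -0.0177  0.1877] q [-0.034  0.302 -0.164  1.1    0.007 -0.017] F [-1.34 -0.48 -0.38] op 0.0002
[[0.006, -1.0, 0.017], [0.006, 0.017, 1.0], [-1.0, -0.006, 0.006]]
need tool units [0.8738 0.9944 0.4042]
```

{"api": "servo_tool", "payload": {"moves": [[0,0.25,0.1,0],[0,0.25,0.1,0],[0,0.25,0.1,0],[0,0.2,0.08,0],[0,0.1,0.05,0],[0.1,0,0,0],[0.2,0,0,0],[0.1,0,0,0]]}}

```text
time_s: 9.55
tcp_pos: [0.4747, 0.0282, 0.1365]
orientation: [-0.493, 0.504, 0.498, 0.505]
force: [-0.1, -0.1, -0.2]
opening: -0.0001
```

```bash
python3 -c "
from h import *
togo([.484,.025,.006])"
```

```text
t 9.55 tcp [0.4747 0.0282 0.1365] q [ 0.055  0.148 -0.484  0.943  0.006  0.073] F [-0.08 -0.11 -0.21] op -0.0001
[[-0.004, -1.0, 0.018], [0.006, 0.018, 1.0], [-1.0, 0.005, 0.006]]
need tool units [ 1.3043 -0.0995 -0.0373]
```

{"api": "servo_tool", "payload": {"moves": [[0.1,-0.08,0,0],[0.2,0,0,0],[0.2,0,0,0],[0.2,0,0,0],[0.2,0,0,0],[0.1,0,0,0],[0.05,0,0,0],[0,0,0,0]]}}

```text
time_s: 10.35
tcp_pos: [0.4898, 0.0267, 0.0222]
orientation: [-0.493, 0.505, 0.497, 0.505]
force: [-0.0, 0.1, -0.4]
opening: -0.0001
```

```bash
python3 -c "
from h import *
s,_=st();togo([.484,.025,.006])
d=wcam(get_image('wrist'),s);pickle.dump(d,open('w7.pkl','wb'));cv2.imwrite('pics/w7.png',cv2.resize(d['img'][0:290,60:440,::-1],(786,600)))
d=get_image('scene');pickle.dump(d,open('s7.pkl','wb'));cv2.imwrite('pics/s7.png',cv2.resize(d['img'][150:300,170:370,::-1],(800,600)))
"
```

```text
t 10.35 tcp [0.4898 0.0267 0.0222] q [ 0.051  0.304 -0.587  0.684  0.005  0.072] F [-0.    0.13 -0.43] op -0.0001
[[-0.004, -1.0, 0.021], [0.005, 0.021, 1.0], [-1.0, 0.004, 0.005]]
t 10.35 tcp [0.4898 0.0267 0.0222] q [ 0.051  0.304 -0.587  0.684  0.005  0.072] F [-0.    0.13 -0.43] op -0.0001
[[-0.004, -1.0, 0.021], [0.005, 0.021, 1.0], [-1.0, 0.004, 0.005]]
need tool units [ 0.1625  0.0566 -0.0193]
```

View pics/w7.png

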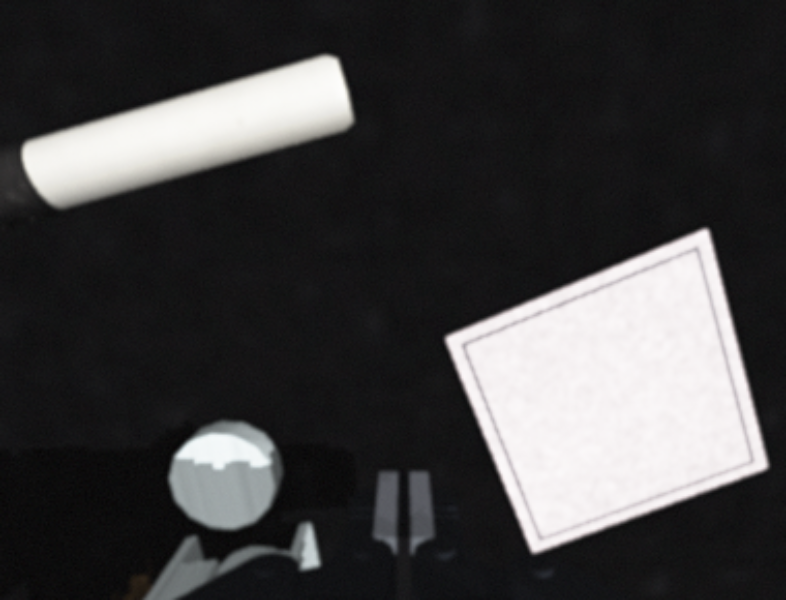

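View pics/s7.png

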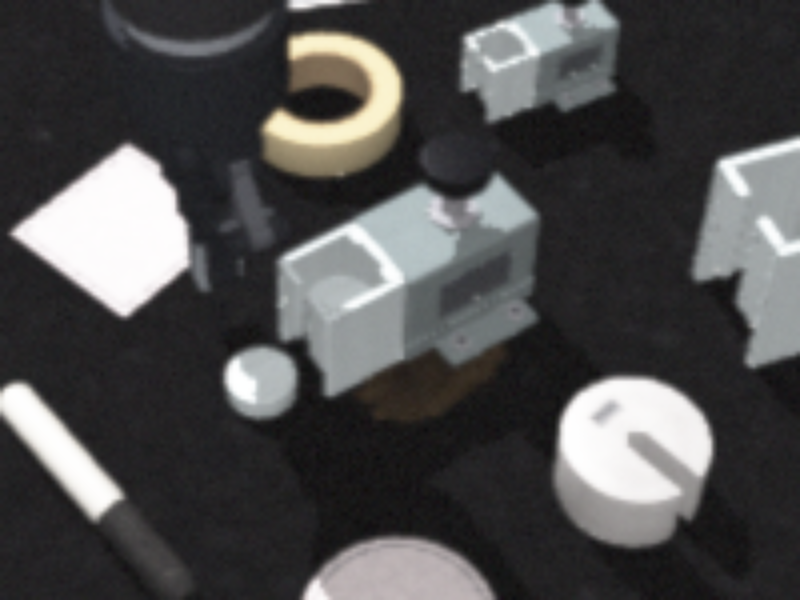

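{"api": "servo_tool", "payload": {"moves": [[0,0.06,0,0],[0,0.0,0,0],[0.06,0,0,0],[0.06,0,0,0],[0.04,0,0,0],[0.0,0,0,0],[0,0,0,0],[0,0,0,0]]}}

```text
time_s: 11.25
tcp_pos: [0.4859, 0.0272, 0.0084]
orientation: [-0.494, 0.503, 0.496, 0.507]
force: [-0.5, 0.5, -0.0]
opening: -0.0001
```

```bash
python3 -c "
from h import *
togo([.484,.025,.006])"
```

```text
t 11.25 tcp [0.4859 0.0272 0.0084] q [ 0.053  0.313 -0.615  0.64   0.005  0.073] F [-0.54  0.54 -0.01] op -0.0001
[[0.002, -1.0, 0.02], [0.005, 0.02, 1.0], [-1.0, -0.002, 0.005]]
need tool units [ 0.0234  0.0189 -0.0229]
```

{"api": "servo_tool", "payload": {"moves": [[0.02,0.01,-0.05,0],[0.0,0,-0.08,0],[0,0,-0.08,0],[0,0,-0.08,0],[0,0,-0.08,0],[0,0,-0.08,0],[0,0,-0.08,0],[0,0,-0.08,0]]}}

```text
time_s: 12.05
tcp_pos: [0.4839, -0.0391, 0.0063]
orientation: [-0.494, 0.503, 0.495, 0.507]
force: [0.0, -0.1, 0.0]
opening: -0.0003
```

```bash
python3 -c "
from h import *
s,_=st()
d=wcam(get_image('wrist'),s);pickle.dump(d,open('w8.pkl','wb'));cv2.imwrite('pics/w8.png',cv2.resize(d['img'][0:290,60:440,::-1],(786,600)))
d=get_image('scene');pickle.dump(d,open('s8.pkl','wb'));cv2.imwrite('pics/s8.png',cv2.resize(d['img'][170:350,170:370,::-1],(667,600)))
"
```

```text
t 12.05 tcp [ 0.4839 -0.0391  0.0063] q [-0.084  0.314 -0.62   0.634  0.005 -0.064] F [ 0.03 -0.05  0.02] op -0.0003
[[0.003, -1.0, 0.02], [0.005, 0.02, 1.0], [-1.0, -0.003, 0.005]]
```

View pics/w8.png

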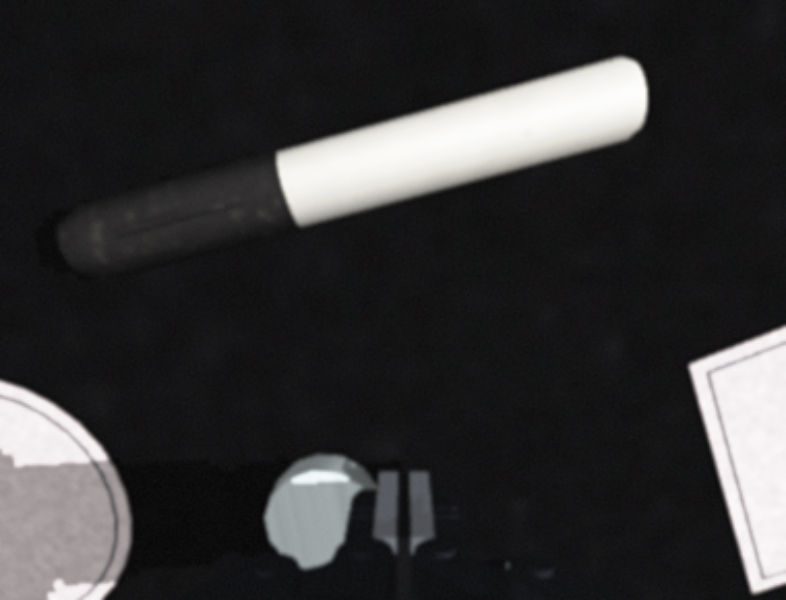

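View pics/s8.png

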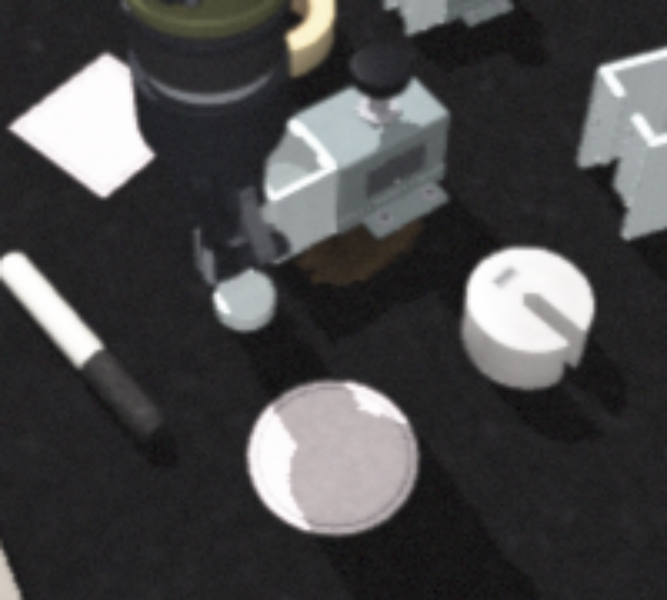

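```bash
python3 -c "
from h import *
w=pickle.load(open('w8.pkl','rb'));s=pickle.load(open('s8.pkl','rb'))
k=786/380;f=lambda u,v,z:unproj(w,60+(u+.5)/k-.5,(v+.5)/k-.5,z).round(4)
print('disc',f(317,514,.012))
print('disc sc',unproj(s,170+(245.5)/3.333-.5,170+(298.5)/3.333-.5,.012).round(4), 'label sc',unproj(s,170+(333.5)/3.333-.5,170+(458.5)/3.333-.5,0).round(4))
"
```

```text
disc [ 0.4847 -0.0625  0.012 ]
disc sc [ 0.4849 -0.066   0.012 ] label sc [ 0.4858 -0.1645  0.    ]
```

{"api": "servo_tool", "payload": {"moves": [[0,0,-0.08,0],[0.0,0,-0.1,0],[0,0,-0.1,0],[0,0,-0.1,0],[0,0,-0.1,0],[0,0,-0.1,0],[0,0,-0.08,0],[0,0,-0.05,0]]}}

```text
time_s: 12.95
tcp_pos: [0.4824, -0.1161, 0.0059]
orientation: [-0.494, 0.503, 0.495, 0.507]
force: [-0.1, 0.7, 0.3]
opening: 0.0
```

```bash
python3 -c "
from h import *
s,_=st()
d=wcam(get_image('wrist'),s);pickle.dump(d,open('w9.pkl','wb'));cv2.imwrite('pics/w9.png',cv2.resize(d['img'][0:290,60:440,::-1],(786,600)))
d=get_image('scene');pickle.dump(d,open('s9.pkl','wb'));cv2.imwrite('pics/s9.png',cv2.resize(d['img'][170:350,170:370,::-1],(667,600)))
"
```

```text
t 12.95 tcp [ 0.4824 -0.1161  0.0059] q [-0.24   0.332 -0.595  0.642  0.006 -0.219] F [-0.07  0.67  0.33] op 0.0
[[0.003, -1.0, 0.021], [0.005, 0.021, 1.0], [-1.0, -0.003, 0.005]]
```

View pics/w9.png

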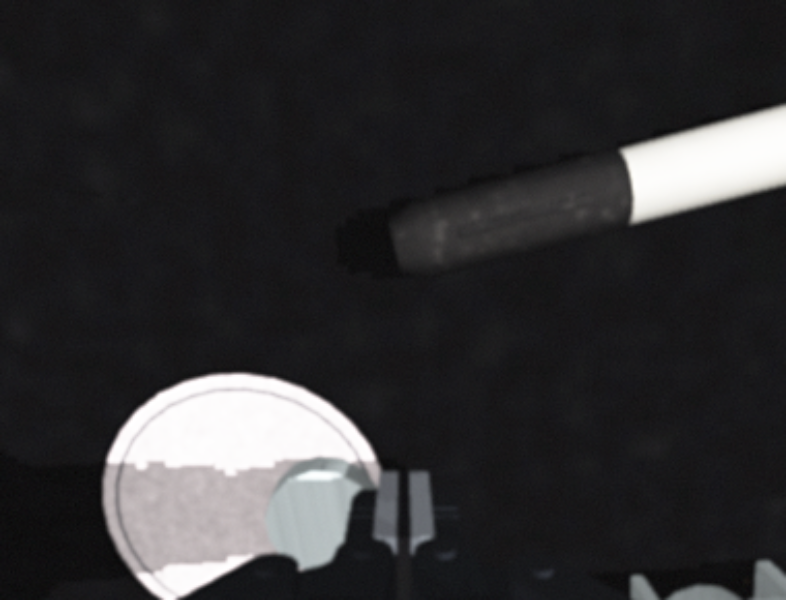

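View pics/s9.png

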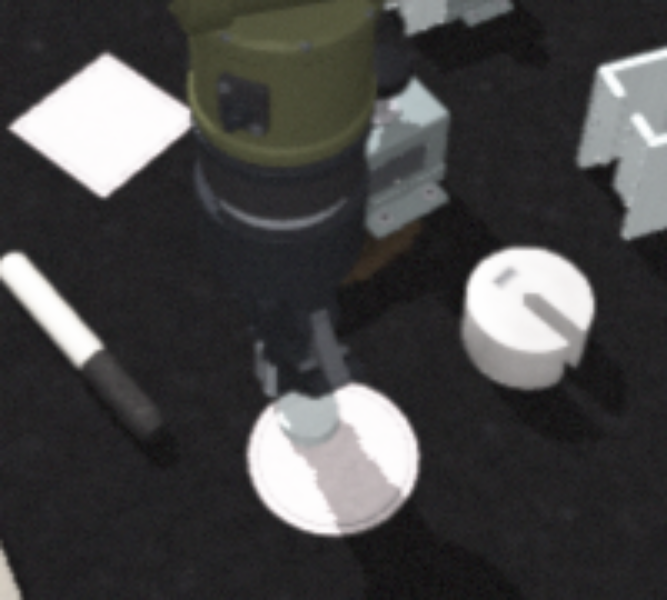

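{"api": "servo_tool", "payload": {"moves": [[0,0,-0.05,0],[0.0,0,-0.06,0],[0,0,-0.06,0],[0,0,-0.04,0],[0,0,0,0],[0,0,0,0],[0,0,0,0],[0,0,0,0]]}}

```text
time_s: 13.85
tcp_pos: [0.4818, -0.138, 0.0057]
orientation: [-0.494, 0.503, 0.496, 0.507]
force: [0.5, 0.1, 0.3]
opening: -0.0001
```

```bash
python3 -c "
from h import *
s,_=st()
d=wcam(get_image('wrist'),s);pickle.dump(d,open('w10.pkl','wb'));cv2.imwrite('pics/w10.png',cv2.resize(d['img'][0:290,60:440,::-1],(786,600)))
d=get_image('scene');pickle.dump(d,open('s10.pkl','wb'));cv2.imwrite('pics/s10.png',cv2.resize(d['img'][170:350,170:370,::-1],(667,600)))
"
```

```text
t 13.85 tcp [ 0.4818 -0.138   0.0057] q [-0.283  0.34  -0.583  0.646  0.006 -0.263] F [0.47 0.1  0.35] op -0.0001
[[0.003, -1.0, 0.02], [0.005, 0.02, 1.0], [-1.0, -0.003, 0.005]]
```

View pics/s10.png

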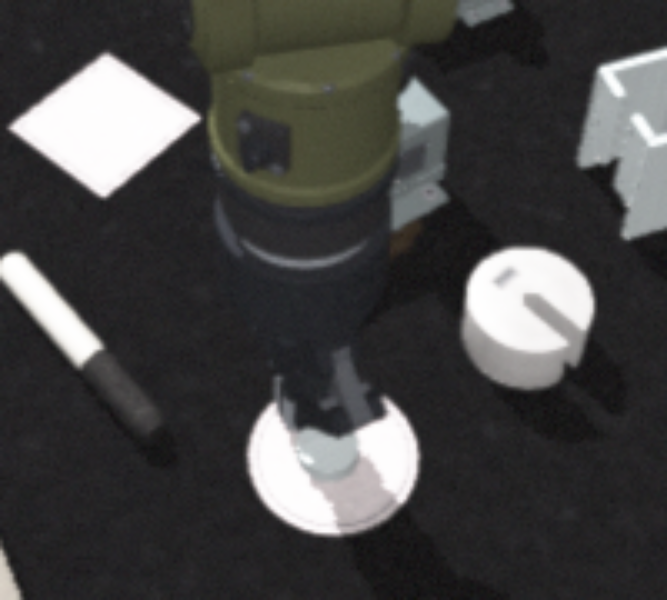

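View pics/w10.png

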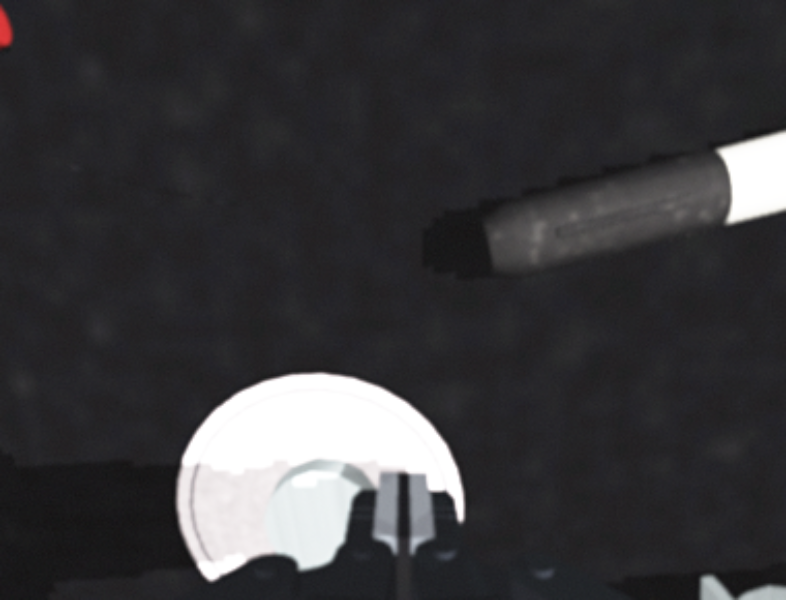

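The disc appears to sit near the label's middle. I back off sideways first, then go up and away.

{"api": "servo_tool", "payload": {"moves": [[0,0,0.1,0],[0,0,0.1,0],[-0.05,0,0.05,0],[-0.2,0,0,0],[-0.3,0,0,0],[-0.4,0,0,0],[-0.4,0,0,0],[-0.3,0,0,0]]}}

```text
time_s: 14.75
tcp_pos: [0.4771, -0.1067, 0.1731]
orientation: [-0.492, 0.504, 0.5, 0.504]
force: [1.0, -0.0, -0.6]
opening: 0.0003
```

{"api": "servo_tool", "payload": {"moves": [[0,0,-0.4,0],[0,0,-0.4,0],[0,0,-0.4,0],[0,0,-0.4,0],[0,0,-0.4,0],[0,0,-0.4,0],[0,0,-0.1,0],[0,0,0,0]]}}

```text
time_s: 15.55
tcp_pos: [0.4806, -0.3609, 0.1821]
orientation: [-0.5, 0.499, 0.498, 0.504]
force: [-0.5, 1.4, 0.7]
opening: -0.0001
```

```bash
python3 -c "
from h import *
s,_=st()
d=get_image('top');pickle.dump(d,open('t11.pkl','wb'));cv2.imwrite('pics/t11.png',cv2.resize(d['img'][150:290,190:370,::-1],(720,560)))
d=get_image('scene');pickle.dump(d,open('s11.pkl','wb'));cv2.imwrite('pics/s11.png',cv2.resize(d['img'][170:350,170:370,::-1],(667,600)))
"
```

```text
t 15.55 tcp [ 0.4806 -0.3609  0.1821] q [-0.648  0.335 -0.13   1.102  0.007 -0.643] F [-0.49  1.42  0.74] op -0.0001
[[0.007, -1.0, 0.005], [0.004, 0.005, 1.0], [-1.0, -0.007, 0.004]]
```

View pics/s11.png

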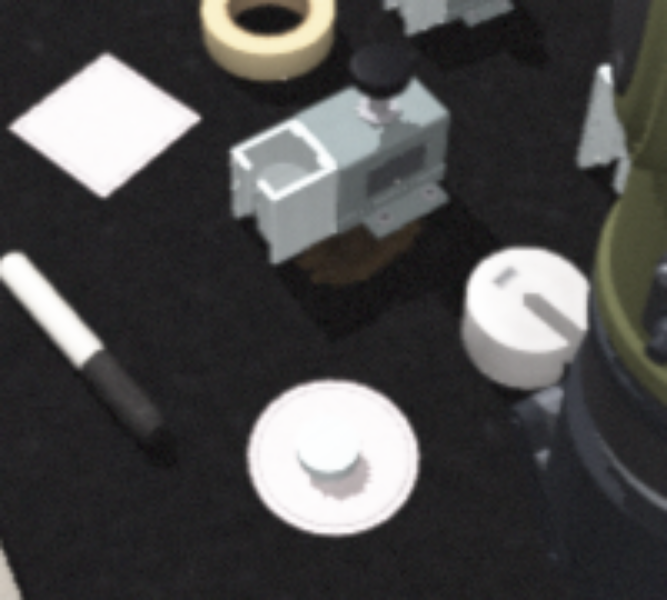

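View pics/t11.png

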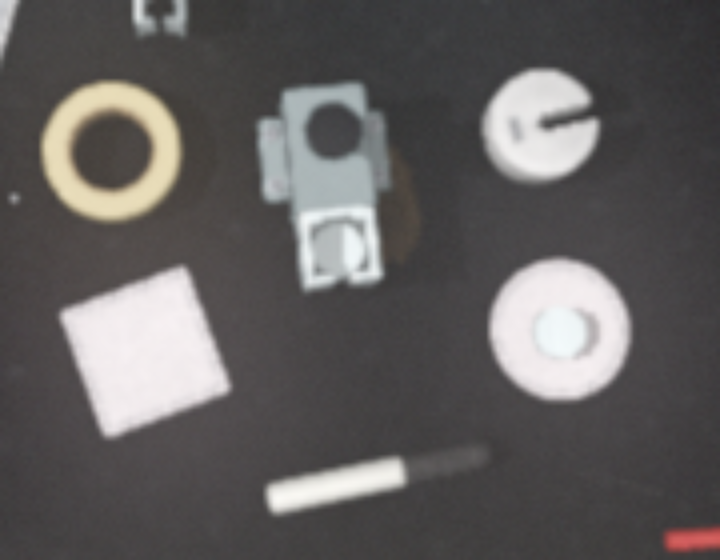

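The top view shows the disc at (562,332) and the label's centre at (560,329). The knob is up, and the tape, weight and marker are at the same pixels as before. The hand is clear, so I hand in.

```bash
python3 -c "
from h import *
d=pickle.load(open('t11.pkl','rb'))
f=lambda u,v,z:unproj(d,190+(u+.5)/4-.5,150+(v+.5)/4-.5,z)
print(f(562,332,.012).round(4),f(560,329,0).round(4))
st(); print(hand_in())"
```

```text
[ 0.4847 -0.1611  0.012 ] [ 0.4872 -0.1624  0.    ]
t 15.65 tcp [ 0.4806 -0.3593  0.1821] q [-0.646  0.334 -0.132  1.102  0.007 -0.643] F [-0.04  0.37 -0.56] op -0.0003
[[0.007, -1.0, 0.003], [0.004, 0.003, 1.0], [-1.0, -0.007, 0.004]]
the job is handed in; nothing more can be done
None
```

The job is done and handed in at 15.65 s; the hand-in reports no verdict. I pressed the middle-sized feeder's plunger once to its stop, with the fingertip at 73.7 mm and about 38 N down, and let it come back up. One disc came out, and I pushed it along the worktop with the shut fingertips onto the round label. I then backed the hand off sideways and up.

**Last checks in the images:**
- **Disc:** it lies flat about 3 mm from the round label's centre, against the 27 mm allowed.
- **Feeder:** the plunger is up and the stack is one disc lower. I could see only the top disc of the stack, so I did not check the other two directly.
- **Bystanders:** tape, weight and marker are at the same pixels as at the start.
- **Robot:** it is about 20 cm from the disc and touches nothing.

No check failed. The scene and wrist cameras disagreed by up to 3.5 mm on the disc's position during the push, well inside the tolerance.

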